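# Set the hat stretcher to size and lock it

### The job

With a fingertip, push the spokes of the hat stretcher's wheel round clockwise (seen from above) until the tip of the yellow pointer spoke stands over the red tab on the dial. Then, leaving the wheel so, push the blue-knobbed lock lever right across against its steel stop post. Only push gently: do not grip, force or lift the wheel, which sits loose on its spindle, and leave the small things lying around where they are.

Things in the scene. Friction and masses are not known exactly. Their poses are not given: they have to be found in the camera images.
- stretcher: Hat stretcher, fixed: plywood board 290 (x) by 730 (y), 18 mm thick; on it a white dial (radius 137 mm, top 22 mm above the table) under the wheel, and a split oval wooden crown block, top 128 mm above the table, from 190 mm to the +y side of the wheel's axis. Lock lever on the -y side. Origin on the wheel's axis at table height; x away from the robot, y to the crown block.
- wheel: Rimless level wheel; origin on its axis 48 mm above the table, z up, x along the yellow pointer spoke. 4 round spokes, 90 degrees apart, 12 mm thick, centre line 75 mm above the table, to 100 mm from the axis: 3 steel with black balls (24 mm), 1 yellow. Hub radius 27, top 90 mm above the table. Space under the spokes is free beyond 37 mm from the axis. Turns stiffly (0.12 N m), stays as left.
- pointer_tip (a point): Tip of the yellow pointer, bent down to 30 mm above the table, 118 mm from the wheel's axis. It starts 0.6 to 2.6 rad anticlockwise of the red tab (seen from above) and stays where it is left. Clockwise turning opens the crown block. End stops: 0.7 rad or more beyond the tab, and 0 to 0.6 rad anticlockwise of the start.
- red_tab (a point): The red tab lying on the dial (30 mm along the radius, 16 mm wide, 3 mm thick): the point on it 118 mm from the wheel's axis, 25 mm above the table, that the pointer tip must stand over. It does not move.
- lock (a joint): Lock lever's angle about its vertical pivot, rad: 0 = open, growing anticlockwise seen from above to 1.2 = against the steel stop post (locked). Starts at 0 to 0.2, pointing to the -y side and towards the robot; swings away from the robot. Friction 0.07 N m; stays where it is left.
- lock_pivot (a point): On the lever's pivot axis at arm height, 63 mm above the table. Hub radius 16, top 72 mm above the table; green foot radius 22, top 46 mm above the table. The arm is a round steel bar 12 mm thick; under it the bare board (top 18 mm above the table). The steel stop post (12 mm thick, top 70 mm above the table) stands 50 mm from the pivot, beyond the arm.
- lock_knob (a point): Centre of the blue ball (26 mm) at the end of the lock lever, 85 mm from the pivot, 63 mm above the table.
- spool: Bystander, loose: green thread spool, 34 mm across, 40 mm high, standing on the far right of the board. Origin under its centre.
- pin_tin: Bystander, loose: round brass tin, 48 mm across, 30 mm high, on the board in front of the crown block. Origin under its centre.
- awl: Bystander, loose: awl with a wooden handle, 160 mm long, lying on the board before the crown block. Origin below its middle.
- hammer: Bystander, loose: hammer 280 mm long with a red handle, lying on the table to the right. Origin below its middle.
- jar: Bystander, loose: glass jar, 66 mm across, 90 mm high, standing on the table. Origin under its centre.
- tape: Bystander, loose: orange roll of tape, 90 mm across, 25 mm high, lying on the table. Origin under its centre.
- phone: Bystander, loose: phone 150 x 72 x 9 mm lying on the table. Origin under its centre.

How it is judged:
By the outcome, as a careful person would: the job done as asked, in the order asked, and still so for the second after the job is handed in, with the robot touching nothing.
It also fails if it takes over 61 s, if anything falls off the work surface, if the arm or the gripper's body presses on something with over 40 N, if the wrist force passes 120 N, or if a joint passes its speed limit or range.

### The arm

A 6-joint arm with a two-finger parallel gripper is mounted at the origin on the work surface. World frame = base frame: x ahead of the robot, y to its left, z up, the work surface at z = 0. Lengths are in m, angles in rad, forces in N, time in s.
With the tool pointing down it reaches from about 0.375 to 0.9 m from the base axis. Payload 3.1 kg.
Tool frame: the origin (TCP) lies midway between the tips of the shut fingers; the grasp point (between the pads) lies robot.tcp_to_grasp behind it (robot.tcp_to_grasp is the distance from the TCP to the grasp point, in m); z points along the fingers, y is the direction in which the jaws open and shut (so a half turn about z gives the same grasp; the last joint's range is limited). The gripper opens to 87 mm and grips with 3 to 60 N. Pads are 19 mm wide; open, the fingers measure 117 mm over their backs; the gripper's body (75 mm by 190 mm) begins 51 mm behind the grasp point.
Start: joints at [-1.496, 0.527, 1.433, -0, 1.181, -0.178], TCP at [0.157, -0.605, 0.195] pointing down, gripper open.
Joint ranges: [-3.08, 3.08], [-0.75, 2.2], [0.22, 2.44], [-1.43, 4.57], [0, 2.65], [-2.85, 2.85]. Speed limits (rad/s): [2.79, 2.79, 3.14, 3.14, 3.14, 3.14].

### API

Orientations are given as a unit quaternion [x, y, z, w].
In Python, from rig import robot, cams, nets gives the robot as it stands. The module is installed in compiled form; this text tells all that it offers.
- The arm moves only by the tool play_rows, never from a script. Its argument "commands" is a list of rows, each an object of numbers: "x", "y", "z": the shift along the tool's x, y, z in mm; "spin": the turn about the tool's z in rad. In form: [{"x": .., "y": .., "z": .., "spin": ..}, ...]. A call has 1 to 8 rows; each row shifts and turns the pose as measured when the row begins, along the tool's axes as they then stand; what a row does not reach is not made up. A row lasts 1/10 s, in which the tool goes at most 50 mm and 8.59 degrees, less where a joint would pass 70% of its speed; a pose out of reach is approached as far as the arm can. A call is refused whole if a number of a shift passes 50 or a number of a turn 0.15, either way. A call with a gripper value outside its range is refused whole. "grip" is the opening, from 0 (shut) to 1 (fully open), set as the call begins (left out, the last holds). The fingers move at their own pace and stop on an object; "newtons" is the grip in N (left out, the last holds). Time passes only in rows, so rows that do not move let the fingers close. It gives the time, the measured TCP pose, the force and the opening at its end, in the units of the state.
- robot.get_obs(): the state, without advancing time (a new reading comes with each control period).
- cams.camera(name): name is "scene" or "top" or "wrist"; returns a dict with "img" (400x640x3 uint8, red, green, blue), "fx", "fy", "cx", "cy" (pixels), "world_to_cam" (4x4, takes a point from world to camera coordinates); the wrist camera has in their place "mount" (4x4, takes a point from camera to tool coordinates, whose origin is the TCP and whose axes are the flange's). Camera axes: x right, y up, looking along -z (the intrinsics and any distortion apply to the point x, -y, -z); pixel columns grow to the right and rows downward; lengths in m; the calibration is good to about 2 mm. A picture is of the moment at which its call begins: read the wrist's pose just before it. There is no depth.
- robot.hand_in(): hands the job in, once; it reports no verdict.
Trained networks look in a picture, given as the dict that the camera call returned (one of the last four; its "shot" number tells which), for a name from the list of things; names that differ only in an ending like _2 or _b are one class to them, and where a whole thing is asked for, a point or a joint stands for the part that bears it (a point fixed in the world has none). Each returns a list of dicts, best first, with "conf" (0 to 1); they miss things now and then, are a little off and sometimes report something else, mostly with a low value. They report only what shows in the picture. A call takes as long as a camera call.
- nets.outline_of(picture, name): "region" (400x640 bool, what is visible of it) and "pixel" ([column, row] in pixels, amid what is visible of it).
The state is a dict: "time": time; "q": joint angles; "joint_velocities": joint speeds; "joint_torque": joint torques, N m; "position": TCP position; "tool_rot": TCP orientation; "ft_force": force on the tool from outside, world axes, zero at the start; "moment": the same for the moment, N m; "grip_width": finger opening in m.
Only numpy, scipy, OpenCV 4.12 (cv2) and the standard library are available. Lean on these libraries where they do the work, as an engineer would, in place of code of your own. Each camera call takes 0.05 s, during which the arm holds its last target.

## Working session

There is one attempt and no reset: what is moved stays moved. The work goes in short steps, Python scripts to look and compute and a tool call to move; the robot and the scene stay as the last step left them, time stands still between calls to the robot, and variables do not carry over. Pictures are saved under pics/ and viewed, and the job is handed in when it is done.

Besides the shell and the picture viewer there is one more tool, called as name(argument=value, ...) on one line, values as JSON. play_rows: Moves the arm, as the interface text tells. Its arguments: {"type":"object","properties":{"commands":{"type":"array"},"grip":{"type":"number"},"newtons":{"type":"number"}},"required":["commands"]}

```bash
mkdir -p pics
python3 - <<'E'
from rig import robot,cams,nets
import cv2,numpy as np
o=robot.get_obs();print({k:np.round(v,3).tolist() for k,v in o.items()}, robot.tcp_to_grasp)
for n in ["scene","top"]:
    c=cams.camera(n);cv2.imwrite(f"pics/{n}0.png",c["img"][:,:,::-1])
    print(n,c["fx"],c["cx"],c["cy"],np.round(c["world_to_cam"],3).tolist(),[k for k in c])
    for t in ["stretcher","wheel","pointer_tip","red_tab","lock","lock_pivot","lock_knob"]:
        try:
            r=nets.outline_of(c,t);print(n,t,[(round(d["conf"],2),np.round(d["pixel"]).tolist(),int(d["region"].sum())) for d in r[:3]])
        except Exception as e: print(t,e)
E
```

```text
{'time': 0.0, 'q': [-1.495, 0.528, 1.434, -0.0, 1.181, -0.179], 'joint_velocities': [-0.0, 0.002, 0.0, -0.001, 0.0, 0.002], 'joint_torque': [-0.0, -44.005, -17.659, 0.063, 0.058, -0.0], 'position': [0.157, -0.604, 0.194], 'tool_rot': [0.992, 0.127, 0.0, -0.001], 'ft_force': [-0.429, 0.766, 0.011], 'moment': [-0.016, -0.027, -0.068], 'grip_width': 0.087} 0.0187
scene 398.768513039897 316.9230768581687 187.64862815361056 [[-0.43, 0.903, 0.004, 0.284], [-0.542, -0.262, 0.798, 0.199], [0.722, 0.341, 0.602, -1.428], [0.0, 0.0, 0.0, 1.0]] ['img', 'fx', 'fy', 'cx', 'cy', 'world_to_cam', 'shot']
scene stretcher [(0.6, [382.0, 251.0], 26611)]
scene wheel []
scene pointer_tip [(0.73, [332.0, 204.0], 1062), (0.29, [266.0, 180.0], 191)]
scene red_tab []
scene lock [(0.61, [268.0, 179.0], 231)]
scene lock_pivot [(0.64, [263.0, 175.0], 268)]
scene lock_knob [(0.64, [265.0, 180.0], 230)]
top 428.492009469444 322.7599163966405 198.8325009415774 [[0.014, -1.0, -0.007, -0.078], [0.989, 0.013, 0.149, -0.496], [-0.149, -0.009, 0.989, -1.483], [0.0, 0.0, 0.0, 1.0]] ['img', 'fx', 'fy', 'cx', 'cy', 'world_to_cam', 'shot']
top stretcher [(0.96, [290.0, 183.0], 15639)]
top wheel [(0.87, [303.0, 182.0], 455)]
top pointer_tip [(0.96, [305.0, 182.0], 549)]
top red_tab [(0.4, [418.0, 152.0], 384)]
top lock [(0.51, [367.0, 192.0], 182)]
top lock_pivot [(0.55, [370.0, 197.0], 171)]
top lock_knob [(0.73, [423.0, 249.0], 419), (0.54, [366.0, 194.0], 161)]
```

Run:
```python
import cv2
a=cv2.imread("pics/top0.png");cv2.imwrite("pics/top0z.png",cv2.resize(a[100:300,180:480],None,fx=2.6,fy=2.6,interpolation=cv2.INTER_CUBIC))
a=cv2.imread("pics/scene0.png");cv2.imwrite("pics/scene0z.png",cv2.resize(a[120:320,220:520],None,fx=2.6,fy=2.6,interpolation=cv2.INTER_CUBIC))
```

```text
(no output)
```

View pics/top0z.png

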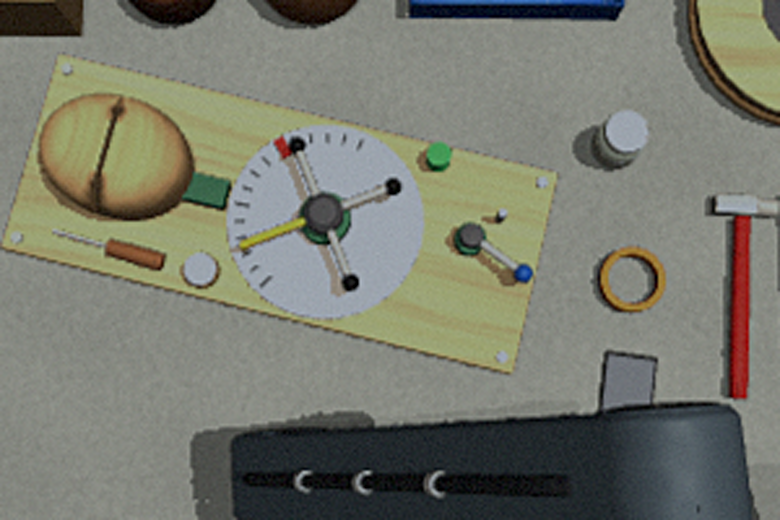

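View pics/scene0z.png

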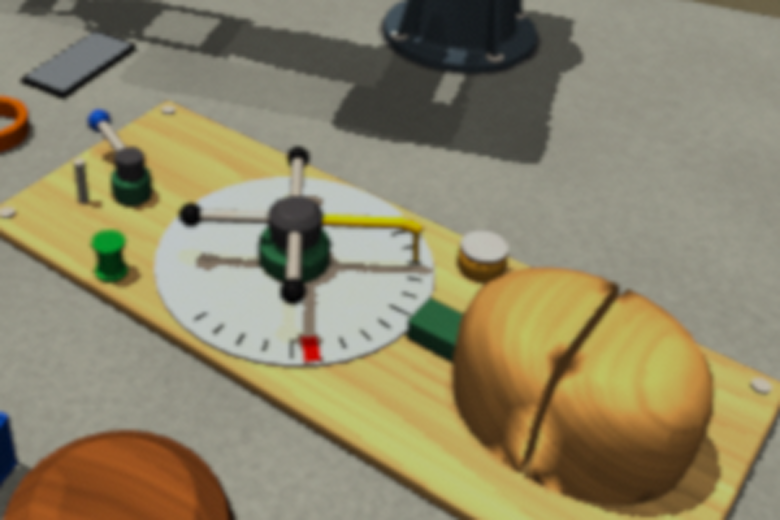

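View pics/top0.png

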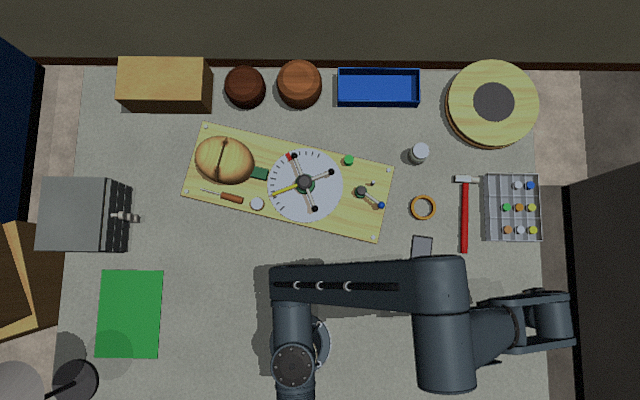

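```bash
cat > h.py <<'E'
import numpy as np,cv2
def ray(c,px,z,W=None):
    W=c["world_to_cam"] if W is None else W
    R=W[:3,:3];t=W[:3,3];o=-R.T@t
    d=R.T@np.array([(px[0]-c["cx"])/c["fx"],-(px[1]-c["cy"])/c["fy"],-1.])
    return o+d*(z-o[2])/d[2]
def proj(c,p,W=None):
    W=c["world_to_cam"] if W is None else W
    q=W[:3,:3]@np.asarray(p,float)+W[:3,3]
    return np.array([c["cx"]+c["fx"]*q[0]/-q[2],c["cy"]-c["fy"]*q[1]/-q[2]])
E
python3 - <<'E'
from h import *
from rig import cams,nets
z=lambda x,y:(x/2.6+180-.3,y/2.6+100-.3)
zs=lambda x,y:(x/2.6+220-.3,y/2.6+120-.3)
T=cams.camera("top");S=cams.camera("scene")
pts={"hub":((323,210),(296,212),.090),"ballA":((297,145),(292,290),.075),"ballB":((393,186),(190,214),.075),"ballC":((350,282),(298,157),.075),
"tip":((242,246),(416,264),.030),"bend":((245,243),(418,228),.075),"tab":((285,147),(311,349),.025),"piv":((470,233),(129,158),.072),"knob":((523,272),(99,121),.063),"post":((502,213),(80,163),.070),"spool":((439,155),(108,240),.058)}
for n,(a,b,h) in pts.items(): print(n,h,np.round(ray(T,z(*a),h)[:2],4),np.round(ray(S,zs(*b),h)[:2],4))
for nm,cond in [("red",lambda r,g,b:(r>130)&(g<70)&(b<70)),("blue",lambda r,g,b:(b>110)&(r<80)),("yel",lambda r,g,b:(r>150)&(g>130)&(b<60))]:
  for C,s in((T,"T"),(S,"S")):
    m=cond(*[C["img"][:,:,i].astype(int) for i in range(3)]).astype(np.uint8)
    n,l,st,ce=cv2.connectedComponentsWithStats(m)
    for i in range(1,n):
        if st[i,4]>5: print(nm,s,st[i].tolist(),np.round(ce[i],1),np.round(ray(C,ce[i],{"red":.025,"blue":.063,"yel":.075}[nm])[:2],4))
E
```

```text
hub 0.09 [ 0.552 -0.006] [ 0.5614 -0.0034]
ballA 0.075 [0.6438 0.0318] [0.6452 0.0298]
ballB 0.075 [ 0.5889 -0.0984] [ 0.591  -0.1004]
ballC 0.075 [ 0.4583 -0.043 ] [ 0.4609 -0.0444]
tip 0.03 [0.5119 0.1075] [0.5155 0.105 ]
bend 0.075 [0.5088 0.0979] [0.5163 0.1026]
tab 0.025 [0.6534 0.0525] [0.6581 0.0553]
piv 0.072 [ 0.5268 -0.202 ] [ 0.5344 -0.2021]
knob 0.063 [ 0.4764 -0.2736] [ 0.4788 -0.2743]
post 0.07 [ 0.5549 -0.245 ] [ 0.5615 -0.2444]
spool 0.058 [ 0.6365 -0.1608] [ 0.6412 -0.1625]
red T [286, 153, 5, 7, 20] [288.1 156. ] [0.6541 0.057 ]
red T [462, 183, 7, 70, 357] [464.9 218.8] [ 0.434  -0.5753]
red S [509, 0, 20, 5, 81] [518.8   1.6] [-2.2786  0.265 ]
red S [156, 132, 57, 37, 251] [184.2 149.5] [ 0.4532 -0.5714]
red S [337, 249, 5, 2, 9] [338.8 249.6] [0.6459 0.0488]
red S [336, 252, 7, 7, 39] [339.1 254.9] [0.661  0.0561]
red S [238, 298, 16, 14, 50] [245.6 303.5] [ 0.8668 -0.0628]
red S [247, 313, 11, 5, 24] [251.7 314.8] [ 0.8839 -0.037 ]
red S [273, 316, 11, 7, 13] [278.4 319.4] [0.8703 0.0157]
red S [277, 337, 8, 13, 25] [281.  342.1] [0.9106 0.0445]
red S [274, 341, 5, 13, 28] [275.8 347.6] [0.9244 0.0413]
red S [261, 344, 9, 15, 55] [264.6 351.7] [0.9402 0.027 ]
blue T [338, 67, 78, 35, 1990] [374.   87.1] [ 0.9049 -0.2512]
blue T [386, 68, 34, 33, 78] [410.5  74.9] [ 0.9529 -0.3841]
blue T [527, 181, 8, 8, 48] [530.5 184.6] [ 0.5526 -0.7957]
blue T [379, 202, 6, 6, 25] [381.4 204.4] [ 0.476  -0.2755]
blue S [98, 144, 9, 5, 34] [102.  145.9] [ 0.5914 -0.7641]
blue S [254, 162, 8, 6, 28] [257.2 164.4] [ 0.4712 -0.2809]
blue S [68, 236, 155, 94, 4871] [152.3 289.1] [ 0.94  -0.229]
yel T [273, 186, 18, 9, 34] [281.5 190.3] [0.5191 0.0719]
yel S [137, 123, 6, 4, 18] [139.3 124.4] [ 0.4534 -0.7454]
yel S [118, 133, 6, 4, 11] [120.2 134.6] [ 0.5304 -0.7486]
yel S [345, 203, 38, 6, 96] [363.3 204.7] [0.5247 0.0611]
```

play_rows(commands=[{"x":37,"y":-32},{"x":37,"y":-32},{"x":37,"y":-32},{"x":37,"y":-32},{"x":37,"y":-32},{"x":37,"y":-32},{"x":37,"y":-32},{"x":37,"y":-32}], grip=0, newtons=10)

```text
invalid input
```

play_rows(commands=[{"x":37,"y":-32},{"x":37,"y":-32},{"x":37,"y":-32},{"x":37,"y":-32},{"x":37,"y":-32},{"x":37,"y":-32},{"x":37,"y":-32},{"x":37,"y":-32}])

```text
invalid input
```

play_rows(commands=[{"spin":-0.148},{"spin":-0.148},{"spin":-0.148},{"spin":-0.148},{"spin":-0.148},{"spin":-0.148},{"spin":-0.148},{"spin":-0.148}])

```text
invalid input
```

play_rows(commands=[{"spin":-0.148},{"spin":-0.148},{"spin":-0.148},{"spin":-0.148},{"spin":-0.148}])

```text
invalid input
```

play_rows(commands=[{"x":37,"y":-32,"z":0,"spin":0},{"x":37,"y":-32,"z":0,"spin":0},{"x":37,"y":-32,"z":0,"spin":0},{"x":37,"y":-32,"z":0,"spin":0},{"x":37,"y":-32,"z":0,"spin":0},{"x":37,"y":-32,"z":0,"spin":0},{"x":37,"y":-32,"z":0,"spin":0},{"x":37,"y":-32,"z":0,"spin":0}], grip=0, newtons=10)

```text
time: 1.7
position: [0.383, -0.2839, 0.1943]
tool_rot: [0.993, 0.12, 0.001, 0.006]
ft_force: [0.6, -0.1, 0.5]
grip_width: 0.0309
```

play_rows(commands=[{"x":37,"y":-32,"z":0,"spin":-0.1},{"x":30,"y":-36,"z":0,"spin":-0.1},{"x":30,"y":-36,"z":0,"spin":-0.1},{"x":25,"y":-40,"z":0,"spin":-0.1},{"x":20,"y":-42,"z":0,"spin":-0.1},{"x":15,"y":-42,"z":0,"spin":-0.14},{"x":0,"y":0,"z":0,"spin":-0.148},{"x":0,"y":0,"z":0,"spin":-0.148}])

```text
time: 2.5
position: [0.4165, -0.007, 0.1928]
tool_rot: [0.823, 0.568, 0.001, 0.01]
ft_force: [1.2, 0.1, -0.8]
grip_width: 0.0004
```

```bash
cat > st.py <<'E'
import sys,numpy as np
from rig import robot
from scipy.spatial.transform import Rotation as R
def tgt(phi,r=70,off=15.5,ax=(.552,-.0055)):
    u=np.array([np.cos(phi),np.sin(phi)]);n=np.array([-u[1],u[0]])
    return np.array(ax)+(r*u+off*n)/1000
def show(t=None,yaw=None):
    o=robot.get_obs();M=R.from_quat(o["tool_rot"]).as_matrix();p=o["position"]
    y=np.arctan2(M[1,0],M[0,0])
    print("t",round(o["time"],2),"pos",np.round(p,4),"yaw",round(y,3),"phi",round(y-np.pi/2,3),"tilt",np.round(M[:,2],3),"F",np.round(o["ft_force"],1),"q",np.round(o["q"],2),"gw",round(o["grip_width"],4))
    if t is not None: print("tool shift mm",np.round(M.T@(np.append(t,p[2])-p)*1000,1),"spin",round(y-yaw,3) if yaw is not None else"")
E
python3 -c "
from st import *
show(tgt(.6),.6+np.pi/2)"
```

```text
t 2.5 pos [ 0.4165 -0.007   0.1928] yaw 1.209 phi -0.362 tilt [ 0.013 -0.014 -1.   ] F [ 1.2  0.1 -0.8] q [-0.28  0.25  1.94 -0.01  0.94  0.09] gw 0.0004
tool shift mm [115.7 153.4   1.7] spin -0.962
```

play_rows(commands=[{"x":0,"y":0,"z":0,"spin":-0.148},{"x":0,"y":0,"z":0,"spin":-0.148},{"x":0,"y":0,"z":0,"spin":-0.148},{"x":0,"y":0,"z":0,"spin":-0.148},{"x":0,"y":0,"z":0,"spin":-0.148},{"x":0,"y":0,"z":0,"spin":-0.148},{"x":0,"y":0,"z":0,"spin":-0.1},{"x":0,"y":0,"z":0,"spin":0}])

```text
time: 3.3
position: [0.417, -0.0055, 0.1947]
tool_rot: [0.449, 0.894, -0.003, 0.011]
ft_force: [0.3, -0.5, 0.4]
grip_width: 0.0011
```

```bash
python3 -c "
from st import *
show(tgt(.6),.6+np.pi/2)"
```

```text
t 3.3 pos [ 0.417  -0.0055  0.1947] yaw 2.211 phi 0.64 tilt [ 0.018 -0.015 -1.   ] F [ 0.3 -0.5  0.4] q [-0.27  0.24  1.94 -0.01  0.94 -0.91] gw 0.0011
tool shift mm [-67.9 178.8   2.4] spin 0.04
```

play_rows(commands=[{"x":-14,"y":38,"z":0,"spin":0.02},{"x":-14,"y":38,"z":0,"spin":0.02},{"x":-14,"y":38,"z":0,"spin":0},{"x":-14,"y":38,"z":0,"spin":0},{"x":-13,"y":30,"z":0,"spin":0},{"x":0,"y":0,"z":0,"spin":0}])

```text
time: 3.9
position: [0.6107, 0.0438, 0.1964]
tool_rot: [0.475, 0.88, -0.003, 0.011]
ft_force: [-0.8, 0.3, 1.1]
grip_width: 0.0006
```

```bash
python3 -c "
from st import *
show(tgt(.6),.6+np.pi/2)
from rig import cams,nets;import cv2;from h import *
c=cams.camera('top');cv2.imwrite('pics/t1.png',cv2.resize(c['img'][100:300,180:480,::-1],None,fx=2.6,fy=2.6,interpolation=2))
c=cams.camera('wrist');cv2.imwrite('pics/w1.png',c['img'][:,:,::-1]);print(np.round(c['mount'],3).tolist())
"
```

```text
t 3.9 pos [0.6107 0.0438 0.1964] yaw 2.152 phi 0.581 tilt [ 0.017 -0.015 -1.   ] F [-0.8  0.3  1.1] q [-0.1   0.5   1.48 -0.01  1.14 -0.68] gw 0.0006
tool shift mm [ 7.8 -6.5 -0.2] spin -0.019
[[-0.001, 0.955, 0.298, 0.082], [1.0, 0.001, 0.001, 0.0], [0.0, 0.298, -0.955, -0.189], [0.0, 0.0, 0.0, 1.0]]
```

View pics/w1.png

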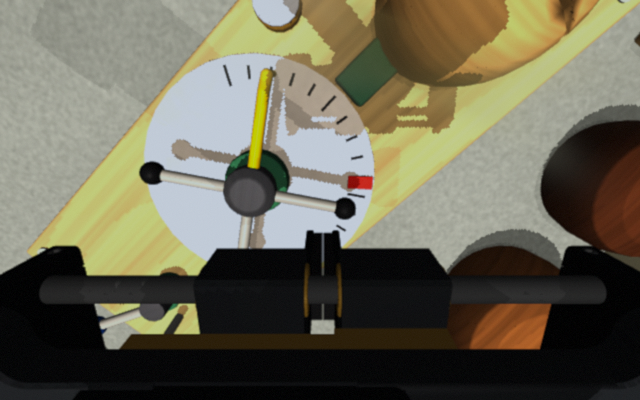

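View pics/t1.png

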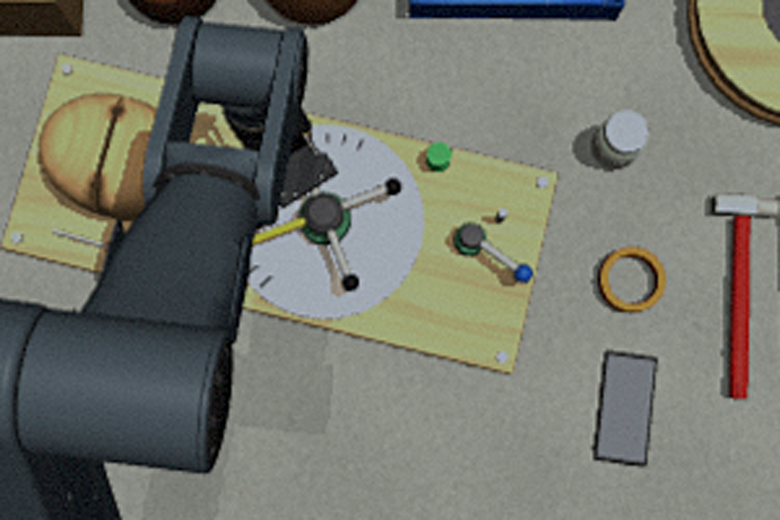

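```bash
cat >> h.py <<'E'
from scipy.spatial.transform import Rotation as R
def wristW(c,o):
    T=np.eye(4);T[:3,:3]=R.from_quat(o["tool_rot"]).as_matrix();T[:3,3]=o["position"]
    return np.linalg.inv(T@c["mount"])
E
python3 -c "
from h import *
from rig import robot,cams
o=robot.get_obs();c=cams.camera('wrist');W=wristW(c,o)
for n,p,z in [('hub',(250,190),.09),('A',(345,208),.075),('C',(152,173),.075),('tip',(267,70),.03),('bend',(267,73),.075),('tab',(360,183),.025)]: print(n,np.round(ray(c,p,z,W),4))
print(proj(c,o['position'],W), proj(c,[*o['position'][:2],.06],W),c['fx'],c['cx'],c['cy'])
"
```

```text
hub [ 0.5498 -0.001   0.09  ]
A [0.6431 0.0308 0.075 ]
C [ 0.4569 -0.0458  0.075 ]
tip [0.4982 0.1014 0.03  ]
bend [0.5072 0.1009 0.075 ]
tab [0.6536 0.0533 0.025 ]
[322.26148831 228.56932981] [322.26669128 175.87228096] 311.5733659129217 322.3805469714927 195.38070359145212
```

play_rows(commands=[{"x":6,"y":-6,"z":0,"spin":0},{"x":1,"y":0,"z":25,"spin":0},{"x":0,"y":0,"z":30,"spin":0},{"x":0,"y":0,"z":30,"spin":0},{"x":0,"y":0,"z":25,"spin":0},{"x":0,"y":0,"z":15,"spin":0},{"x":0,"y":0,"z":5,"spin":0},{"x":0,"y":0,"z":0,"spin":0}])

```text
time: 4.85
position: [0.5831, 0.0434, 0.0661]
tool_rot: [0.478, 0.878, -0.005, 0.005]
ft_force: [1.0, -0.7, 0.7]
grip_width: 0.0005
```

```bash
python3 -c "
from st import *
show(tgt(.385,ax=(.551,-.006)),.385+np.pi/2)
"
```

```text
t 4.85 pos [0.5831 0.0434 0.0661] yaw 2.145 phi 0.574 tilt [ 0.004 -0.014 -1.   ] F [ 1.  -0.7  0.7] q [-0.11  0.65  1.65 -0.02  0.84 -0.67] gw 0.0005
tool shift mm [-22.   17.9   0.2] spin 0.189
```

play_rows(commands=[{"x":-5,"y":10,"z":2,"spin":0.05},{"x":-3,"y":10,"z":2,"spin":0.05},{"x":0,"y":0,"z":0,"spin":0}])

```text
time: 5.15
position: [0.6039, 0.0468, 0.0656]
tool_rot: [0.523, 0.852, -0.005, 0.006]
ft_force: [-0.1, -0.6, -0.5]
grip_width: 0.0007
```

```bash
python3 -c "
from st import *
show(tgt(.385,ax=(.551,-.006)),.385+np.pi/2)
"
```

```text
t 5.15 pos [0.6039 0.0468 0.0656] yaw 2.04 phi 0.469 tilt [ 0.006 -0.015 -1.   ] F [-0.1 -0.6 -0.5] q [-0.1   0.67  1.59 -0.02  0.87 -0.56] gw 0.0007
tool shift mm [-13.6  -0.    0.2] spin 0.084
```

play_rows(commands=[{"x":-7,"y":0,"z":2,"spin":0.04},{"x":-6,"y":0,"z":2,"spin":0.04},{"x":-5,"y":1,"z":0,"spin":0.07},{"x":-5,"y":1,"z":0,"spin":0.07},{"x":-5,"y":1,"z":0,"spin":0.07},{"x":-5,"y":1,"z":0,"spin":0.07}])

```text
time: 5.75
position: [0.6169, 0.0164, 0.0692]
tool_rot: [0.67, 0.743, -0.002, 0.009]
ft_force: [-0.7, -0.1, 0.8]
grip_width: 0.0004
```

```bash
cat >> st.py <<'E'
def est(ax=(.551,-.006)):
    # spoke angle if in contact (face normal = tool -x)
    o=robot.get_obs();M=R.from_quat(o["tool_rot"]).as_matrix();y=np.arctan2(M[1,0],M[0,0])
    d=o["position"][:2]-np.array(ax);r=np.hypot(*d);f=np.arctan2(d[1],d[0])-np.arcsin(.0155/r)
    print("contact spoke phi",round(f,3),"tool phi",round(y-np.pi/2,3),"r mm",round(r*1000,1),"to go to -1.04:",round(f+1.04,3))
E
python3 -c "
from st import *
show();est()
"
```

```text
t 5.75 pos [0.6169 0.0164 0.0692] yaw 1.674 phi 0.103 tilt [ 0.01  -0.016 -1.   ] F [-0.7 -0.1  0.8] q [-0.15  0.67  1.56 -0.02  0.89 -0.24] gw 0.0004
contact spoke phi 0.103 tool phi 0.103 r mm 69.6 to go to -1.04: 1.143
```

play_rows(commands=[{"x":-5,"y":1,"z":4,"spin":0.07},{"x":-5,"y":1,"z":4,"spin":0.07},{"x":-5,"y":1,"z":2,"spin":0.07},{"x":-5,"y":1,"z":1,"spin":0.07},{"x":-5,"y":1,"z":1,"spin":0.07},{"x":-5,"y":1,"z":1,"spin":0.07}])

```text
time: 6.35
position: [0.6189, -0.0157, 0.064]
tool_rot: [0.813, 0.582, 0.001, 0.012]
ft_force: [-0.6, 0.7, -0.1]
grip_width: 0.0007
```

```bash
python3 -c "
from st import *
show();est()
from rig import cams;import cv2
c=cams.camera('wrist');cv2.imwrite('pics/w2.png',c['img'][:,:,::-1])
"
```

```text
t 6.35 pos [ 0.6189 -0.0157  0.064 ] yaw 1.243 phi -0.328 tilt [ 0.016 -0.017 -1.   ] F [-0.6  0.7 -0.1] q [-0.2   0.68  1.57 -0.02  0.87  0.14] gw 0.0007
contact spoke phi -0.37 tool phi -0.328 r mm 68.5 to go to -1.04: 0.67
```

View pics/w2.png

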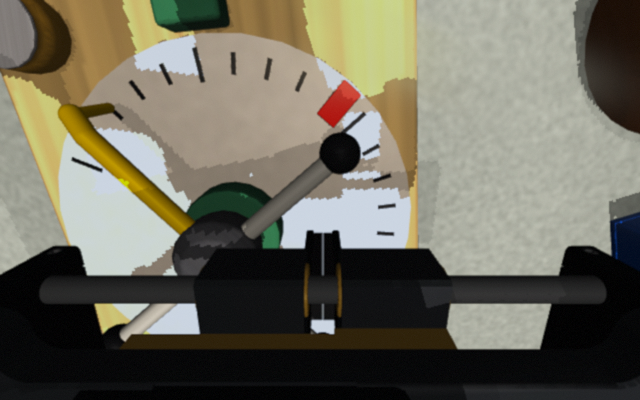

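```bash
python3 -c "
from h import *
from rig import robot,cams,nets
o=robot.get_obs();c=cams.camera('wrist');W=wristW(c,o)
for n,p,z in [('A',(340,153),.075),('bend',(68,110),.075),('tip',(110,107),.03),('tab',(339,104),.025)]: print(n,np.round(ray(c,p,z,W),4))
print(proj(c,o['position'],W))
c=cams.camera('scene');cv2.imwrite('pics/s2.png',cv2.resize(c['img'][60:320,160:520,::-1],None,fx=2.2,fy=2.2))
c=cams.camera('top');cv2.imwrite('pics/t2.png',cv2.resize(c['img'][100:300,180:480,::-1],None,fx=2.6,fy=2.6))
"
```

```text
A [0.6452 0.0296 0.075 ]
bend [0.5133 0.1003 0.075 ]
tip [0.5081 0.102  0.03  ]
tab [0.656 0.053 0.025]
[322.28541364 228.78224306]
```

View pics/s2.png

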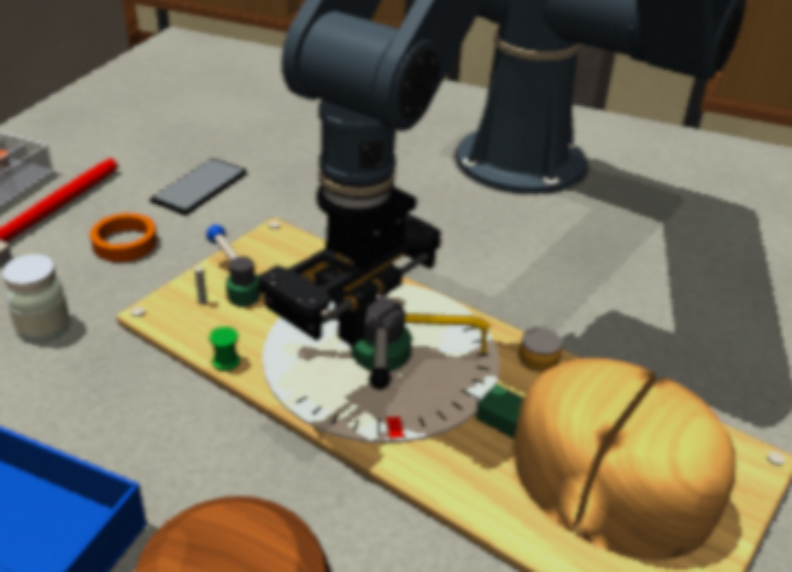

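View pics/t2.png

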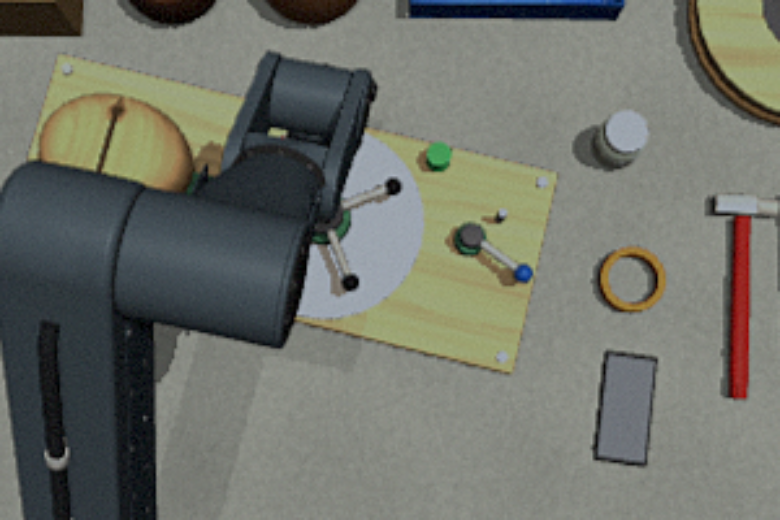

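```bash
python3 -c "
from h import *
from rig import robot,cams,nets
o=robot.get_obs();c=cams.camera('scene')
p=o['position']
for q in (p,p+[0,0,.07],[.551,-.006,.09],[.6452,.03,.075]):
  a=proj(c,q);print(a,(a-[160,60])*2.2)
W=c['world_to_cam'];print('cam',-W[:3,:3].T@W[:3,3])
c2=cams.camera('top');a=proj(c2,p);print((a-[180,100])*2.6)
print(o['q'],o['position'])
cv2.imwrite('pics/s3.png',cv2.resize(c['img'][150:260,240:400,::-1],None,fx=5,fy=5,interpolation=cv2.INTER_CUBIC))
"
```

```text
[318.88148091 222.2398223 ] [349.53925801 356.92760906]
[319.10343784 199.25032921] [350.02756324 306.35072427]
[334.25968181 198.54470399] [383.37129998 304.79834877]
[332.09135125 231.26896458] [378.60097275 376.79172208]
cam [1.2610876  0.28190144 0.70013033]
[331.20649408 164.47058611]
[-0.19768456  0.68173083  1.56771267 -0.01783432  0.87348616  0.13776874] [ 0.61906212 -0.01543034  0.06359562]
```

View pics/s3.png

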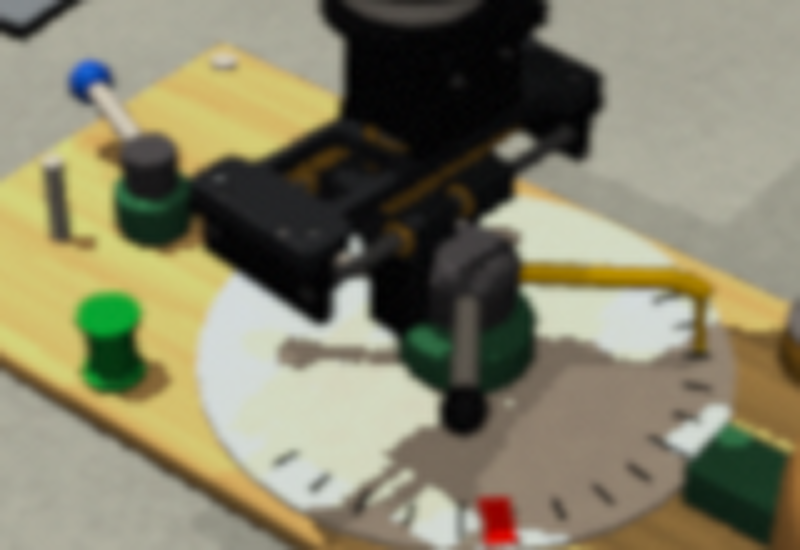

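```bash
python3 -c "
from h import *
from rig import robot,cams,nets
o=robot.get_obs();c=cams.camera('wrist');M=np.linalg.inv(c['mount'])
for z in (0,-.01,-.019,-.03,-.05):
  for x in (-.0095,0,.0095): print(z,x,proj(c,[x,0,z],M).round(1))
cv2.imwrite('pics/w3.png',cv2.resize(c['img'][210:350,230:410,::-1],None,fx=4,fy=4,interpolation=cv2.INTER_CUBIC))
print(np.round(cams.camera('scene')['fy'],2))
"
```

```text
0 -0.0095 [322.3 241.9]
0 0 [322.3 228.8]
0 0.0095 [322.3 215.3]
-0.01 -0.0095 [322.3 248.8]
-0.01 0 [322.3 235.1]
-0.01 0.0095 [322.3 221.1]
-0.019 -0.0095 [322.3 255.6]
-0.019 0 [322.3 241.4]
-0.019 0.0095 [322.3 226.8]
-0.03 -0.0095 [322.3 264.8]
-0.03 0 [322.3 249.9]
-0.03 0.0095 [322.3 234.6]
-0.05 -0.0095 [322.3 284.7]
-0.05 0 [322.3 268.3]
-0.05 0.0095 [322.3 251.4]
398.77
```

View pics/w3.png

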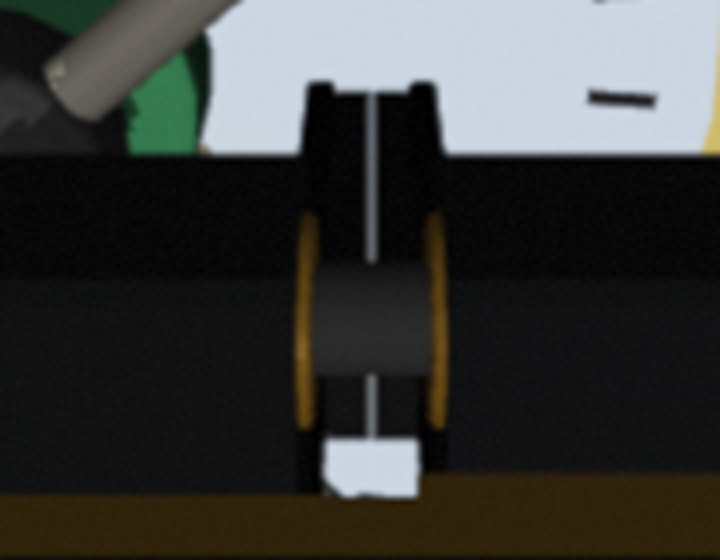

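play_rows(commands=[{"x":0,"y":0,"z":8,"spin":0},{"x":0,"y":0,"z":8,"spin":0},{"x":0,"y":0,"z":3,"spin":0},{"x":0,"y":0,"z":0,"spin":0}])

```text
time: 7.15
position: [0.6191, -0.0148, 0.0418]
tool_rot: [0.811, 0.584, 0.001, 0.011]
ft_force: [-0.3, -0.2, -0.1]
grip_width: 0.0004
```

```bash
python3 -c "
from st import *
from h import *
show(tgt(-1.05,ax=(.551,-.006)),-1.05+np.pi/2)
from rig import cams
c=cams.camera('scene');o=robot.get_obs();p=o['position'];print((proj(c,p)-[240,150])*5,(proj(c,p+[0,0,.07])-[240,150])*5)
cv2.imwrite('pics/s4.png',cv2.resize(c['img'][150:260,240:400,::-1],None,fx=5,fy=5,interpolation=cv2.INTER_CUBIC))
"
```

```text
t 7.15 pos [ 0.6191 -0.0148  0.0418] yaw 1.248 phi -0.323 tilt [ 0.014 -0.017 -1.   ] F [-0.3 -0.2 -0.1] q [-0.2   0.71  1.58 -0.02  0.83  0.14] gw 0.0004
tool shift mm [-48.2  -4.7   0.5] spin 0.727
[395.26825789 395.14506076] [396.40205543 283.35764394]
```

View pics/s4.png

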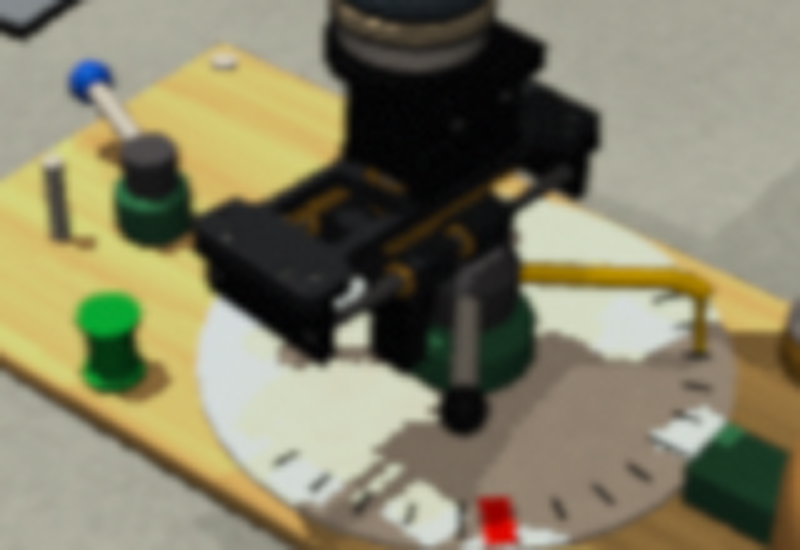

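```bash
python3 -c "
from st import *
from h import *
from rig import cams
c=cams.camera('scene');o=robot.get_obs();p=o['position'];M=R.from_quat(o['tool_rot']).as_matrix()
for q in [(0,0,-.02),(.0,.012,-.02),(0,.012,-.03),(.037,.095,-.07),(-.037,.095,-.07),(.02,.095,-.07),(.037,.095,-.09),(-.037,.095,-.09),(-.037,.095,-.05)]: print(q,((proj(c,p+M@np.array(q))-[240,150])*5).round())
"
```

```text
(0, 0, -0.02) [396. 364.]
(0.0, 0.012, -0.02) [379. 376.]
(0, 0.012, -0.03) [379. 360.]
(0.037, 0.095, -0.07) [308. 422.]
(-0.037, 0.095, -0.07) [191. 340.]
(0.02, 0.095, -0.07) [280. 402.]
(0.037, 0.095, -0.09) [308. 387.]
(-0.037, 0.095, -0.09) [189. 305.]
(-0.037, 0.095, -0.05) [192. 373.]
```

play_rows(commands=[{"x":-6,"y":1.5,"z":3,"spin":0.1},{"x":-6,"y":1.5,"z":1,"spin":0.1},{"x":-6,"y":1.5,"z":0,"spin":0.1},{"x":-6,"y":1.5,"z":0,"spin":0.1},{"x":-6,"y":1.5,"z":0,"spin":0.1},{"x":-6,"y":1.5,"z":0,"spin":0.1}])

```text
time: 7.85
position: [0.6088, -0.05, 0.0396]
tool_rot: [0.951, 0.308, 0.006, 0.011]
ft_force: [0.7, -0.1, -0.0]
grip_width: 0.0005
```

```bash
python3 -c "
from st import *
show(tgt(-1.186,ax=(.551,-.006)),-1.186+np.pi/2);est()
"
```

```text
t 7.85 pos [ 0.6088 -0.05    0.0396] yaw 0.626 phi -0.945 tilt [ 0.018 -0.017 -1.   ] F [ 0.7 -0.1 -0. ] q [-0.26  0.71  1.6  -0.02  0.81  0.7 ] gw 0.0005
tool shift mm [-22.7   2.1  -0. ] spin 0.241
contact spoke phi -0.866 tool phi -0.945 r mm 72.7 to go to -1.04: 0.174
```

play_rows(commands=[{"x":-8,"y":1,"z":0.5,"spin":0.08},{"x":-8,"y":1,"z":0.5,"spin":0.08},{"x":-6,"y":1,"z":0.5,"spin":0.08},{"x":-6,"y":1,"z":0.5,"spin":0.08},{"x":-6,"y":1,"z":0.5,"spin":0.08}])

```text
time: 8.35
position: [0.5844, -0.0708, 0.039]
tool_rot: [0.995, 0.103, 0.013, 0.01]
ft_force: [1.2, 2.6, 0.8]
grip_width: 0.0004
```

```bash
python3 -c "
from st import *
show(tgt(-1.186,ax=(.551,-.006)),-1.186+np.pi/2);est()
from rig import cams;import cv2
c=cams.camera('wrist');cv2.imwrite('pics/w5.png',c['img'][:,:,::-1])
c=cams.camera('top');cv2.imwrite('pics/t5.png',cv2.resize(c['img'][100:300,180:480,::-1],None,fx=2.6,fy=2.6))
"
```

```text
t 8.35 pos [ 0.5844 -0.0708  0.039 ] yaw 0.207 phi -1.364 tilt [ 0.028 -0.017 -0.999] F [1.2 2.6 0.8] q [-0.31  0.69  1.67 -0.01  0.75  1.07] gw 0.0004
tool shift mm [ 8.2 -4.1  0.1] spin -0.178
contact spoke phi -1.309 tool phi -1.364 r mm 72.9 to go to -1.04: -0.269
```

View pics/w5.png

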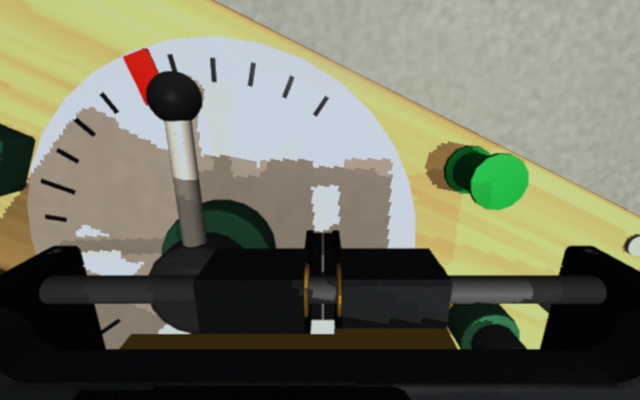

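View pics/t5.png

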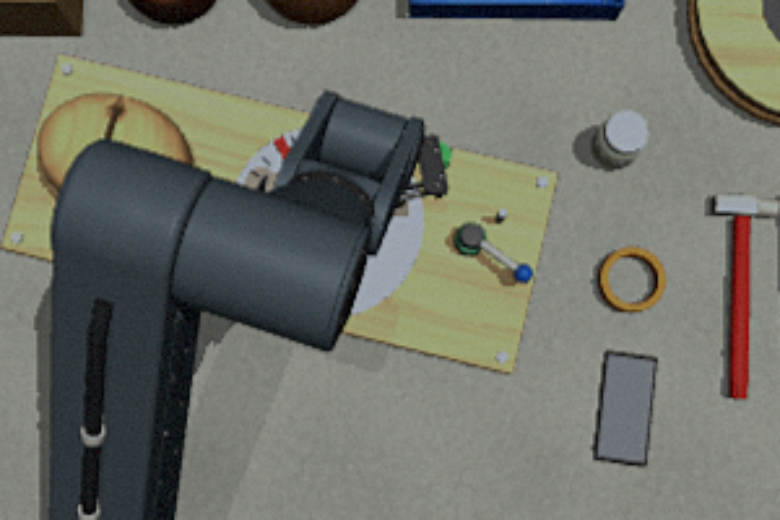

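```bash
python3 -c "
from h import *
from rig import robot,cams,nets
o=robot.get_obs();c=cams.camera('wrist');W=wristW(c,o)
a=ray(c,(175,97),.075,W);d=a[:2]-[.551,-.006];print(a,np.arctan2(d[1],d[0]),np.hypot(*d))
"
```

```text
[0.64922587 0.0145716  0.075     ] 0.2064477611666501 0.10035693007231147
```

play_rows(commands=[{"x":-6,"y":0.8,"z":0.5,"spin":0.08},{"x":-6,"y":0.8,"z":0.5,"spin":0.08},{"x":-6,"y":0.8,"z":0.5,"spin":0.08},{"x":-6,"y":0.8,"z":0.5,"spin":0.08},{"x":-6,"y":0.8,"z":0.5,"spin":0.08},{"x":-6,"y":0.8,"z":0.5,"spin":0.08}])

```text
time: 9.1
position: [0.5598, -0.0793, 0.0387]
tool_rot: [0.99, -0.136, 0.026, 0.009]
ft_force: [2.0, -1.5, 1.2]
grip_width: 0.0007
```

```bash
python3 -c "
from st import *
show();est()
"
```

```text
t 9.1 pos [ 0.5598 -0.0793  0.0387] yaw -0.273 phi -1.844 tilt [ 0.049 -0.025 -0.998] F [ 2.  -1.5  1.2] q [-0.33  0.66  1.75 -0.01  0.68  1.52] gw 0.0007
contact spoke phi -1.663 tool phi -1.844 r mm 73.8 to go to -1.04: -0.623
```

play_rows(commands=[{"x":-7,"y":2.5,"z":0.5,"spin":0},{"x":-7,"y":2,"z":0.5,"spin":0},{"x":-7.5,"y":1.4,"z":0.5,"spin":0},{"x":-7.5,"y":0.8,"z":0.5,"spin":0.02},{"x":-7.5,"y":0.6,"z":0.5,"spin":0.03}])

```text
time: 9.6
position: [0.5267, -0.0779, 0.0358]
tool_rot: [0.987, -0.159, 0.032, 0.009]
ft_force: [2.9, -0.2, 2.1]
grip_width: 0.0003
```

```bash
python3 -c "
from st import *
show();est()
from rig import cams;import cv2
c=cams.camera('wrist');cv2.imwrite('pics/w6.png',c['img'][:,:,::-1])
c=cams.camera('top');cv2.imwrite('pics/t6.png',cv2.resize(c['img'][100:300,180:480,::-1],None,fx=2.6,fy=2.6))
c=cams.camera('scene');cv2.imwrite('pics/s6.png',cv2.resize(c['img'][150:280,240:400,::-1],None,fx=4.5,fy=4.5,interpolation=cv2.INTER_CUBIC))
"
```

```text
t 9.6 pos [ 0.5267 -0.0779  0.0358] yaw -0.319 phi -1.89 tilt [ 0.061 -0.029 -0.998] F [ 2.9 -0.2  2.1] q [-0.35  0.64  1.85 -0.01  0.59  1.55] gw 0.0003
contact spoke phi -2.102 tool phi -1.89 r mm 75.8 to go to -1.04: -1.062
```

View pics/w6.png

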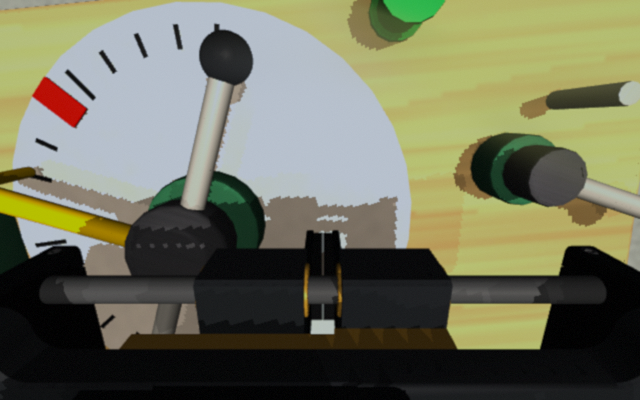

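View pics/t6.png

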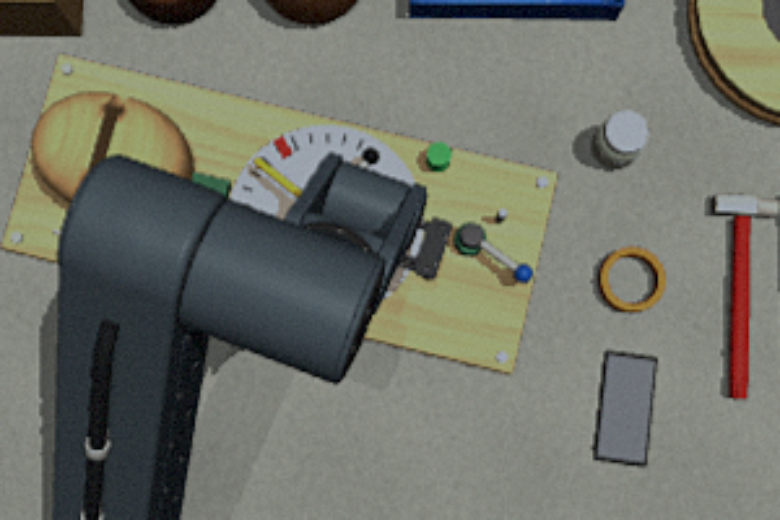

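View pics/s6.png

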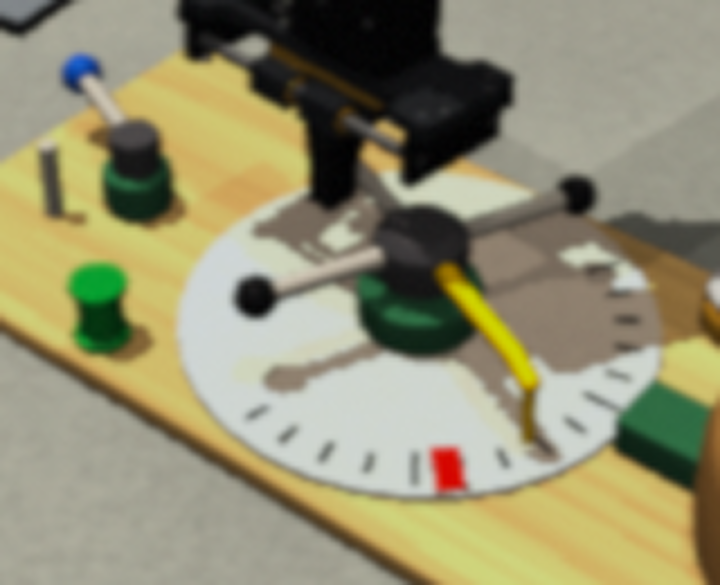

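```bash
cat > ang.py <<'E'
from h import *
AX=np.array([.551,-.006])
def a(p): d=p[:2]-AX; return round(float(np.arctan2(d[1],d[0])),3),round(float(np.hypot(*d)),4)
E
python3 -c "
from ang import *
from rig import robot,cams,nets
s=cams.camera('scene');o=robot.get_obs();c=cams.camera('wrist');W=wristW(c,o)
f=lambda x,y:(x/4.5+240-.4,y/4.5+150-.4)
print('A wrist',a(ray(c,(225,57),.075,W)))
print('tip s',a(ray(s,f(528,440),.03)),'bend s',a(ray(s,f(530,380),.075)),'A s',a(ray(s,f(256,297),.075)),'tab s',a(ray(s,f(449,470),.025)),'tab w',a(ray(c,(60,102),.025,W)))
"
```

```text
A wrist (-0.627, 0.1004)
tip s (0.889, 0.1184) bend s (0.864, 0.1198) A s (-0.652, 0.1024) tab s (0.521, 0.1238) tab w (0.525, 0.118)
```

play_rows(commands=[{"x":-7,"y":-0.3,"z":0,"spin":0.06},{"x":-7,"y":-0.3,"z":0,"spin":0.06},{"x":-5,"y":-0.2,"z":0,"spin":0.06}])

```text
time: 10.15
position: [0.5115, -0.0711, 0.0342]
tool_rot: [0.968, -0.249, 0.034, 0.007]
ft_force: [1.6, -1.8, 1.4]
grip_width: 0.0006
```

```bash
cat > look.py <<'E'
import sys
from ang import *
from st import *
from rig import robot,cams,nets
k=sys.argv[1]
show();est()
s=cams.camera('scene');o=robot.get_obs();c=cams.camera('wrist')
cv2.imwrite(f'pics/w{k}.png',c['img'][:,:,::-1])
cv2.imwrite(f'pics/s{k}.png',cv2.resize(s['img'][200:280,290:390,::-1],None,fx=7,fy=7,interpolation=cv2.INTER_CUBIC))
E
python3 look.py 7
```

```text
t 10.15 pos [ 0.5115 -0.0711  0.0342] yaw -0.504 phi -2.075 tilt [ 0.063 -0.03  -0.998] F [ 1.6 -1.8  1.4] q [-0.35  0.63  1.89 -0.01  0.56  1.73] gw 0.0006
contact spoke phi -2.321 tool phi -2.075 r mm 76.2 to go to -1.04: -1.281
```

View pics/w7.png

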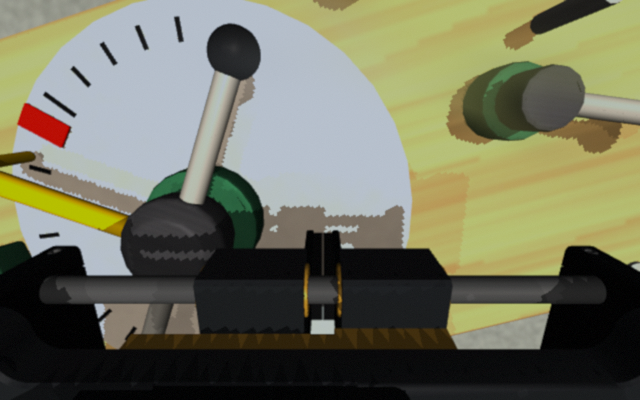

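View pics/s7.png

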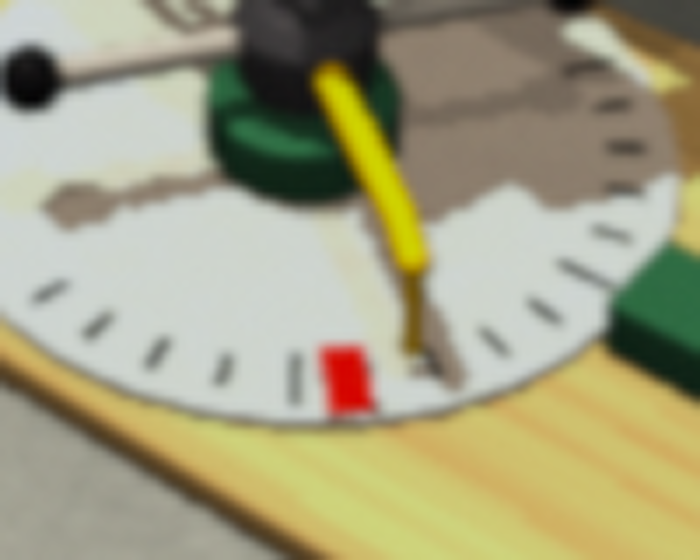

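```bash
python3 -c "
from ang import *
from rig import robot,cams,nets
s=cams.camera('scene');o=robot.get_obs();c=cams.camera('wrist');W=wristW(c,o)
f=lambda x,y:(x/7+290-.43,y/7+200-.43)
print('A wrist',a(ray(c,(234,52),.075,W)))
print('tip s',a(ray(s,f(411,352),.03)),'bend',a(ray(s,f(412,262),.075)),'A s',a(ray(s,f(31,78),.075)),'tab s',a(ray(s,f(347,380),.025)))
"
```

```text
A wrist (-0.858, 0.1019)
tip s (0.702, 0.1188) bend (0.676, 0.1222) A s (-0.84, 0.102) tab s (0.517, 0.1232)
```

play_rows(commands=[{"x":-5,"y":-0.3,"z":-0.5,"spin":0.05},{"x":-5,"y":-0.3,"z":-0.5,"spin":0.05},{"x":0,"y":0,"z":0,"spin":0}])

```text
time: 10.65
position: [0.5043, -0.0663, 0.0343]
tool_rot: [0.955, -0.295, 0.035, 0.005]
ft_force: [0.7, 0.5, 0.2]
grip_width: 0.0007
```

```bash
python3 look.py 8
```

```text
t 10.65 pos [ 0.5043 -0.0663  0.0343] yaw -0.6 phi -2.171 tilt [ 0.064 -0.031 -0.997] F [0.7 0.5 0.2] q [-0.35  0.62  1.91 -0.01  0.54  1.84] gw 0.0007
contact spoke phi -2.434 tool phi -2.171 r mm 76.3 to go to -1.04: -1.394
```

View pics/s8.png

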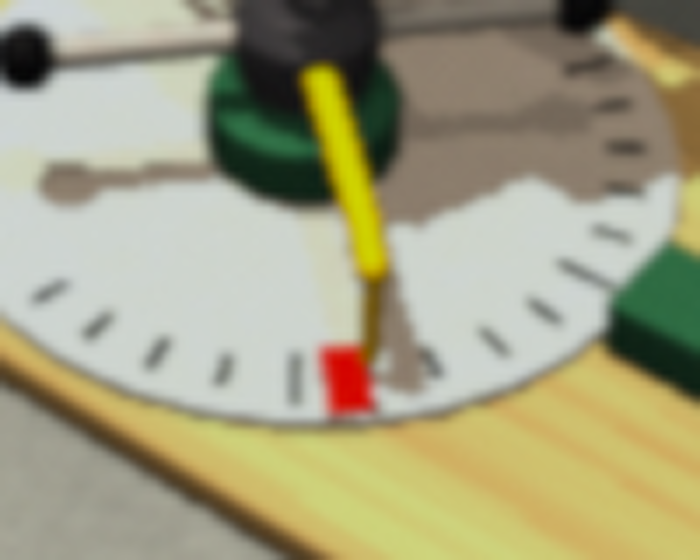

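View pics/w8.png

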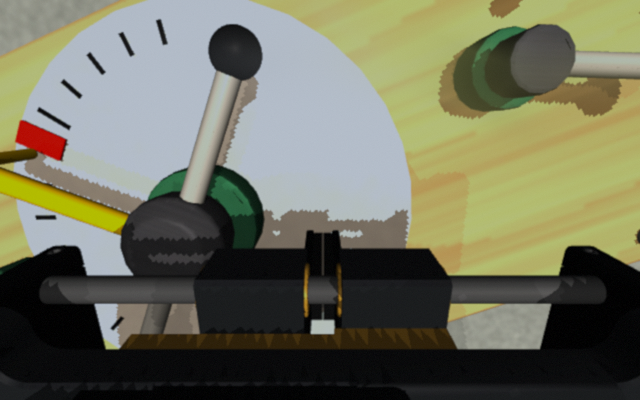

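```bash
python3 -c "
from ang import *
from rig import robot,cams,nets
s=cams.camera('scene');o=robot.get_obs();c=cams.camera('wrist');W=wristW(c,o)
f=lambda x,y:(x/7+290-.43,y/7+200-.43)
print('A wrist',a(ray(c,(235,52),.075,W)),'tab w',a(ray(c,(41,140),.025,W)))
print('tip s',a(ray(s,f(370,358),.03)),'bend',a(ray(s,f(373,268),.075)),'A s',a(ray(s,f(26,56),.075)),'tab s',a(ray(s,f(347,380),.025)))
for ph in (.52,.54,.56):
  p=[AX[0]+.118*np.cos(ph),AX[1]+.118*np.sin(ph),.03];print(ph,(proj(s,p)-[290,200])*7+3)
"
```

```text
A wrist (-0.964, 0.102) tab w (0.515, 0.1195)
tip s (0.584, 0.1189) bend (0.57, 0.1227) A s (-0.958, 0.1016) tab s (0.517, 0.1232)
0.52 [346.7977926  357.83705346]
0.54 [353.89906974 357.41123849]
0.56 [360.97715682 356.88183678]
```

play_rows(commands=[{"x":-3,"y":-0.2,"z":0,"spin":0.02},{"x":-3,"y":-0.2,"z":0,"spin":0.02},{"x":0,"y":0,"z":0,"spin":0}])

```text
time: 11.15
position: [0.5011, -0.0634, 0.0341]
tool_rot: [0.948, -0.315, 0.037, 0.005]
ft_force: [0.4, -0.1, 0.1]
grip_width: 0.0006
```

```bash
python3 look.py 9
```

```text
t 11.15 pos [ 0.5011 -0.0634  0.0341] yaw -0.643 phi -2.213 tilt [ 0.067 -0.032 -0.997] F [ 0.4 -0.1  0.1] q [-0.34  0.62  1.92 -0.01  0.53  1.88] gw 0.0006
contact spoke phi -2.492 tool phi -2.213 r mm 76.0 to go to -1.04: -1.452
```

View pics/s9.png

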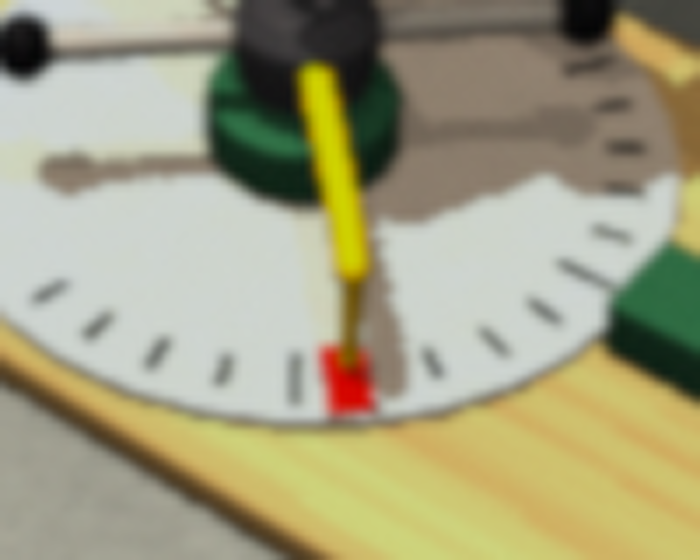

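View pics/w9.png

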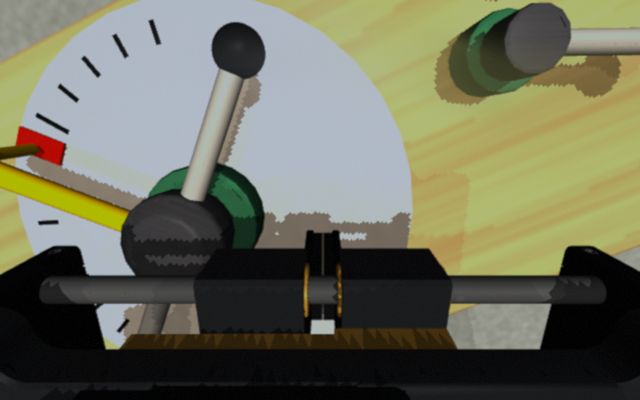

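```bash
python3 -c "
from ang import *
from rig import robot,cams,nets
s=cams.camera('scene');o=robot.get_obs();c=cams.camera('wrist');W=wristW(c,o)
f=lambda x,y:(x/7+290-.43,y/7+200-.43)
print('tip w',a(ray(c,(42,149),.03,W)),'tab w',a(ray(c,(40,146),.025,W)),'A w',a(ray(c,(238,50),.075,W)))
print('tip s',a(ray(s,f(348,362),.03)),'tab s',a(ray(s,f(347,380),.025)))
w=c['img'][110:190,0:100,::-1];cv2.imwrite('pics/w9z.png',cv2.resize(w,None,fx=7,fy=7,interpolation=2))
"
```

```text
tip w (0.513, 0.114) tab w (0.52, 0.1197) A w (-1.018, 0.1021)
tip s (0.521, 0.1199) tab s (0.517, 0.1232)
```

View pics/w9z.png

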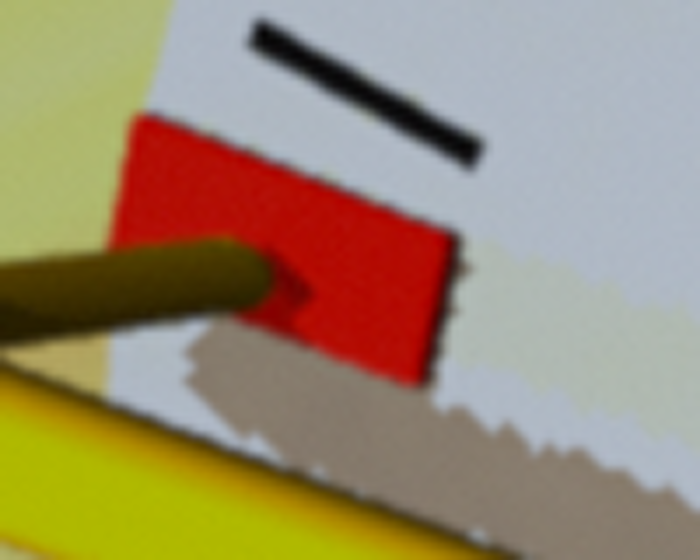

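play_rows(commands=[{"x":-2,"y":0,"z":0,"spin":0},{"x":0,"y":0,"z":0,"spin":0},{"x":4,"y":0,"z":0,"spin":0},{"x":4,"y":0,"z":0,"spin":0},{"x":0,"y":0,"z":-10,"spin":0},{"x":0,"y":0,"z":-25,"spin":0},{"x":0,"y":0,"z":-35,"spin":0},{"x":0,"y":0,"z":-35,"spin":0}])

```text
time: 12.15
position: [0.493, -0.062, 0.1383]
tool_rot: [0.949, -0.315, 0.027, 0.004]
ft_force: [-0.1, 0.2, -0.4]
grip_width: 0.0004
```

```bash
python3 look.py 10; python3 -c "
from rig import cams;import cv2
c=cams.camera('top');cv2.imwrite('pics/t10.png',cv2.resize(c['img'][120:250,230:400,::-1],None,fx=4.5,fy=4.5,interpolation=2))"
```

```text
t 12.15 pos [ 0.493  -0.062   0.1383] yaw -0.642 phi -2.213 tilt [ 0.048 -0.025 -0.999] F [-0.1  0.2 -0.4] q [-0.35  0.42  1.85 -0.01  0.82  1.87] gw 0.0004
contact spoke phi -2.567 tool phi -2.213 r mm 80.6 to go to -1.04: -1.527
```

View pics/s10.png

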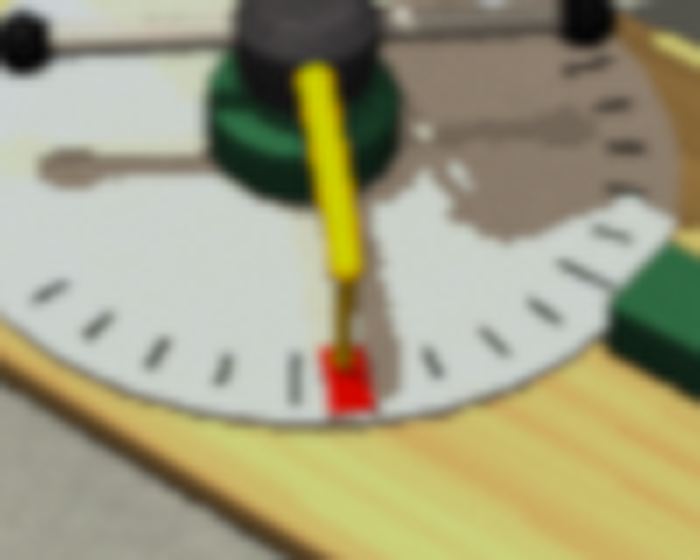

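View pics/w10.png

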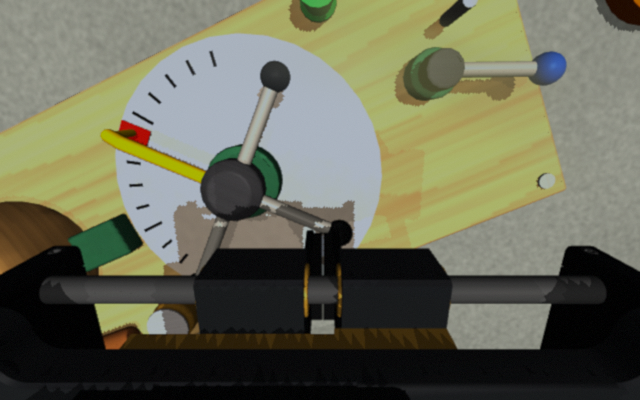

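View pics/t10.png

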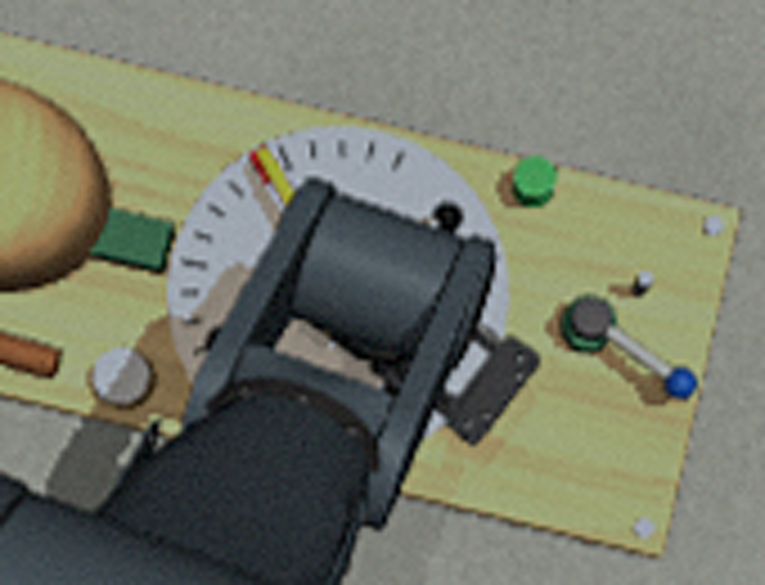

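```bash
cat > lev.py <<'E'
from st import *
PV=np.array([.530,-.202])
def lt(psi,r=55,off=15.5):
    u=np.array([np.cos(psi),np.sin(psi)]);n=np.array([-u[1],u[0]])
    return PV+(r*u-off*n)/1000
E
python3 -c "
from lev import *
from ang import *
from rig import cams
o=robot.get_obs();c=cams.camera('wrist');W=wristW(c,o);t=cams.camera('top');s=cams.camera('scene')
f=lambda x,y:(x/4.5+230-.4,y/4.5+120-.4)
P=ray(c,(444,69),.072,W);K=ray(c,(549,69),.063,W);print('w',P,K,np.arctan2(*(K-P)[1::-1]),np.hypot(*(K-P)[:2]))
P=ray(t,f(592,317),.072);K=ray(t,f(681,382),.063);print('t',P,K,np.arctan2(*(K-P)[1::-1]),np.hypot(*(K-P)[:2]))
f=lambda x,y:(x/5+240-.4,y/5+150-.4)
P=ray(s,f(148,155),.072);K=ray(s,f(90,81),.063);Q=ray(s,f(55,162),.07);print('s',P,K,Q,np.arctan2(*(K-P)[1::-1]),np.hypot(*(K-P)[:2]))
show(lt(-2.2,off=32),-2.2+np.pi/2)
"
```

```text
w [ 0.52586099 -0.20351535  0.072     ] [ 0.47421441 -0.27457248  0.063     ] -2.199304070668202 0.08784352696637678
t [ 0.52422448 -0.20441095  0.072     ] [ 0.4757716  -0.27385343  0.063     ] -2.1800046809172313 0.08467549469220544
s [ 0.53505545 -0.2020565   0.072     ] [ 0.47708418 -0.2759168   0.063     ] [ 0.55981639 -0.24502418  0.07      ] -2.2362478138927973 0.09389361927355175
t 12.45 pos [ 0.4932 -0.0621  0.1366] yaw -0.642 phi -2.213 tilt [ 0.049 -0.025 -0.998] F [-0.1  0.5 -0.3] q [-0.35  0.43  1.85 -0.01  0.81  1.87] gw 0.0003
tool shift mm [ 81.8 145.5   3.2] spin -0.013
```

play_rows(commands=[{"x":14,"y":30,"z":0,"spin":0},{"x":14,"y":30,"z":0,"spin":0},{"x":14,"y":30,"z":0,"spin":0},{"x":14,"y":30,"z":0,"spin":0},{"x":14,"y":29,"z":0,"spin":0},{"x":0,"y":0,"z":0,"spin":0}])

```text
time: 13.05
position: [0.4543, -0.2248, 0.1302]
tool_rot: [0.95, -0.313, 0.018, 0.002]
ft_force: [0.6, -0.2, 0.7]
grip_width: 0.0005
```

```bash
sed -i 's/^PV=.*/PV=np.array([.526,-.204])/' lev.py; python3 -c "
from lev import *
show(lt(-2.19,off=32),-2.19+np.pi/2)"
```

```text
t 13.05 pos [ 0.4543 -0.2248  0.1302] yaw -0.637 phi -2.208 tilt [ 0.033 -0.015 -0.999] F [ 0.6 -0.2  0.7] q [-0.69  0.45  1.82  0.01  0.83  1.51] gw 0.0005
tool shift mm [14.2 -3.9  0.5] spin -0.018
```

play_rows(commands=[{"x":3,"y":0,"z":20,"spin":0},{"x":3,"y":0,"z":25,"spin":0},{"x":3,"y":-2,"z":25,"spin":0},{"x":0,"y":-1,"z":15,"spin":0},{"x":0,"y":0,"z":7,"spin":0},{"x":0,"y":0,"z":0,"spin":0}])

```text
time: 13.65
position: [0.4616, -0.2237, 0.0291]
tool_rot: [0.949, -0.315, 0.01, -0.002]
ft_force: [-0.2, -0.0, 0.1]
grip_width: 0.0007
```

```bash
python3 -c "
from lev import *
show(lt(-2.19,off=15.5),-2.19+np.pi/2)
from rig import cams;import cv2
c=cams.camera('scene');cv2.imwrite('pics/s11.png',cv2.resize(c['img'][130:280,210:390,::-1],None,fx=4,fy=4,interpolation=2))"
```

```text
t 13.65 pos [ 0.4616 -0.2237  0.0291] yaw -0.64 phi -2.211 tilt [ 0.02  -0.003 -1.   ] F [-0.2 -0.   0.1] q [-0.68  0.64  1.86  0.02  0.62  1.52] gw 0.0007
tool shift mm [25.5  1.1  0.5] spin -0.021
```

View pics/s11.png

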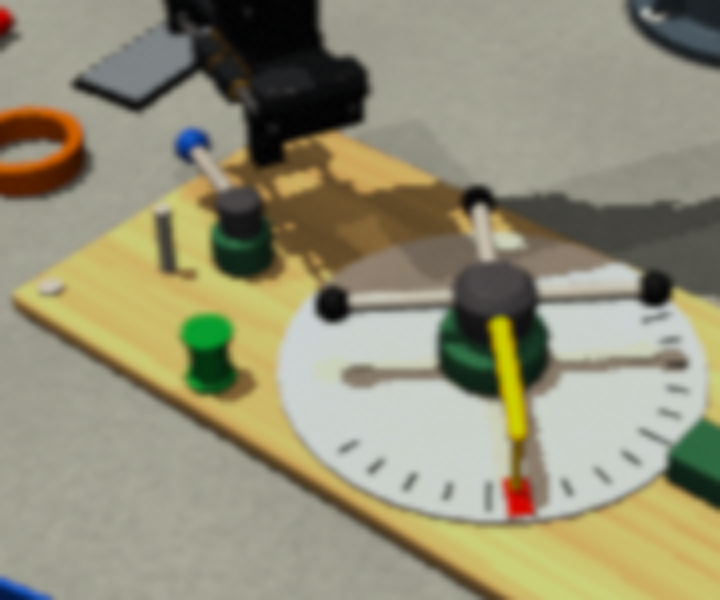

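play_rows(commands=[{"x":9,"y":0,"z":0,"spin":0},{"x":9,"y":0,"z":0,"spin":0},{"x":7,"y":1,"z":0,"spin":-0.04},{"x":6.5,"y":1.2,"z":0,"spin":-0.08},{"x":6.5,"y":1.2,"z":0,"spin":-0.08},{"x":6.5,"y":1.2,"z":0,"spin":-0.08}])

```text
time: 14.3
position: [0.4974, -0.2525, 0.0335]
tool_rot: [0.985, -0.173, 0.009, -0.001]
ft_force: [-1.9, 1.1, -1.0]
grip_width: 0.0001
```

```bash
cat >> lev.py <<'E'
def lest():
    o=robot.get_obs();M=R.from_quat(o["tool_rot"]).as_matrix();y=np.arctan2(M[1,0],M[0,0])
    d=o["position"][:2]-PV;r=np.hypot(*d);print("arm psi if contact",round(np.arctan2(d[1],d[0])+np.arcsin(.0155/r),3),"tool psi",round(y-np.pi/2,3),"r",round(r*1000,1))
E
python3 -c "
from lev import *
show();lest()
from rig import cams;import cv2
c=cams.camera('wrist');cv2.imwrite('pics/w12.png',c['img'][:,:,::-1])"
```

```text
t 14.3 pos [ 0.4974 -0.2525  0.0335] yaw -0.349 phi -1.919 tilt [ 0.017 -0.001 -1.   ] F [-1.9  1.1 -1. ] q [-0.68  0.67  1.74  0.02  0.71  1.23] gw 0.0001
arm psi if contact -1.825 tool psi -1.919 r 56.3
```

View pics/w12.png

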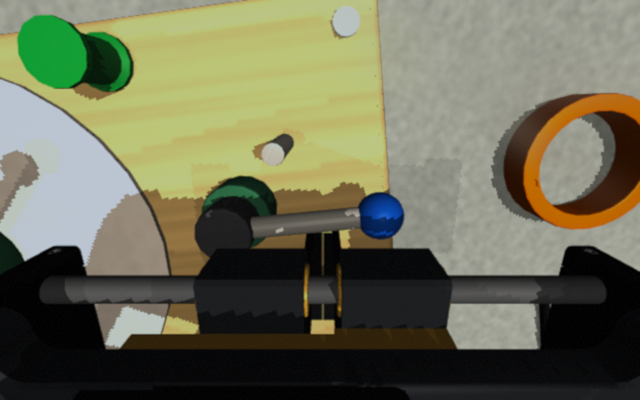

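play_rows(commands=[{"x":6.5,"y":1,"z":1,"spin":-0.1},{"x":6.5,"y":1,"z":1,"spin":-0.1},{"x":6.5,"y":1,"z":1,"spin":-0.1},{"x":6.5,"y":1,"z":0.5,"spin":-0.1}])

```text
time: 14.75
position: [0.5222, -0.2621, 0.0331]
tool_rot: [0.999, 0.032, 0.007, 0.0]
ft_force: [-2.1, 0.9, -0.1]
grip_width: 0.0007
```

```bash
python3 -c "
from lev import *
show();lest()
from rig import cams;import cv2
c=cams.camera('wrist');cv2.imwrite('pics/w13.png',c['img'][:,:,::-1])"
```

```text
t 14.75 pos [ 0.5222 -0.2621  0.0331] yaw 0.063 phi -1.508 tilt [ 0.015 -0.    -1.   ] F [-2.1  0.9 -0.1] q [-0.66  0.7   1.67  0.01  0.76  0.84] gw 0.0007
arm psi if contact -1.366 tool psi -1.508 r 58.2
```

View pics/w13.png

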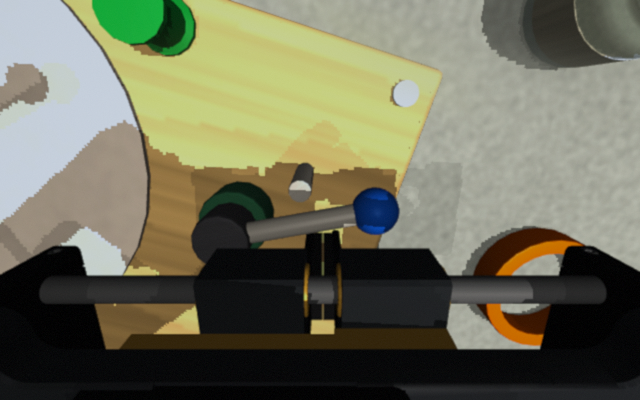

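play_rows(commands=[{"x":5,"y":0.5,"z":0.5,"spin":-0.1},{"x":5,"y":0.5,"z":0.5,"spin":-0.1},{"x":4,"y":0,"z":0.5,"spin":-0.05}])

```text
time: 15.1
position: [0.5317, -0.2638, 0.0333]
tool_rot: [0.987, 0.161, 0.002, 0.003]
ft_force: [-12.3, -7.7, 4.1]
grip_width: 0.0002
```

```bash
python3 -c "
from lev import *
show();lest()
from rig import cams;import cv2
c=cams.camera('wrist');cv2.imwrite('pics/w14.png',c['img'][:,:,::-1])"
```

```text
t 15.1 pos [ 0.5317 -0.2638  0.0333] yaw 0.323 phi -1.248 tilt [ 0.004 -0.004 -1.   ] F [-12.3  -7.7   4.1] q [-0.65  0.71  1.64 -0.    0.79  0.6 ] gw 0.0002
arm psi if contact -1.215 tool psi -1.248 r 60.0
```

View pics/w14.png

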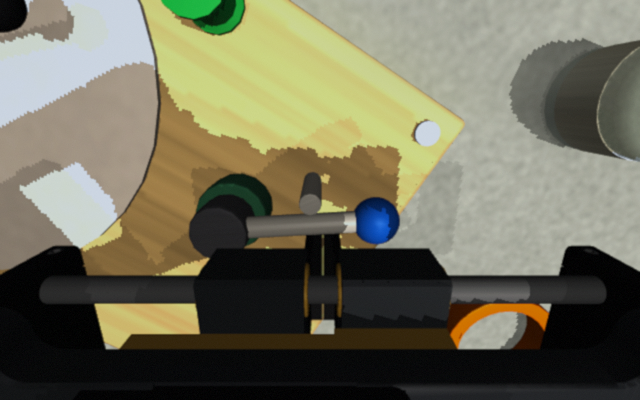

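play_rows(commands=[{"x":-4,"y":0,"z":0,"spin":0},{"x":-8,"y":0,"z":0,"spin":0},{"x":-8,"y":0,"z":0,"spin":0},{"x":0,"y":0,"z":-25,"spin":0},{"x":0,"y":0,"z":-40,"spin":0},{"x":0,"y":0,"z":-40,"spin":0},{"x":0,"y":0,"z":-40,"spin":0},{"x":0,"y":0,"z":0,"spin":0}])

```text
time: 15.95
position: [0.5111, -0.2729, 0.1851]
tool_rot: [0.988, 0.154, 0.005, 0.005]
ft_force: [0.3, -0.5, 0.3]
grip_width: 0.0006
```

play_rows(commands=[{"x":-30,"y":30,"z":-10,"spin":0},{"x":-30,"y":30,"z":0,"spin":0},{"x":-30,"y":30,"z":0,"spin":0},{"x":0,"y":0,"z":0,"spin":0}])

```text
time: 16.35
position: [0.4522, -0.3891, 0.1975]
tool_rot: [0.988, 0.155, 0.007, 0.008]
ft_force: [1.3, 0.2, -0.1]
grip_width: 0.0007
```

```bash
python3 -c "
from lev import *
from ang import *
show()
from rig import cams
o=robot.get_obs();c=cams.camera('wrist');cv2.imwrite('pics/w15.png',c['img'][:,:,::-1])
c=cams.camera('scene');cv2.imwrite('pics/s15.png',cv2.resize(c['img'][130:280,210:390,::-1],None,fx=4,fy=4,interpolation=2))
c=cams.camera('top');cv2.imwrite('pics/t15.png',cv2.resize(c['img'][120:250,230:400,::-1],None,fx=4.5,fy=4.5,interpolation=2))"
```

```text
t 16.35 pos [ 0.4522 -0.3891  0.1975] yaw 0.311 phi -1.26 tilt [ 0.017 -0.013 -1.   ] F [ 1.3  0.2 -0.1] q [-0.9   0.48  1.52  0.01  1.12  0.36] gw 0.0007
```

View pics/s15.png

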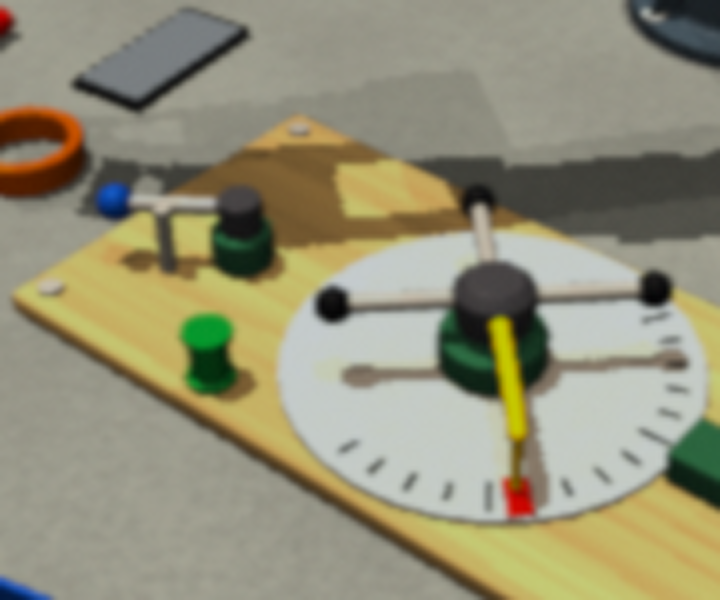

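View pics/t15.png

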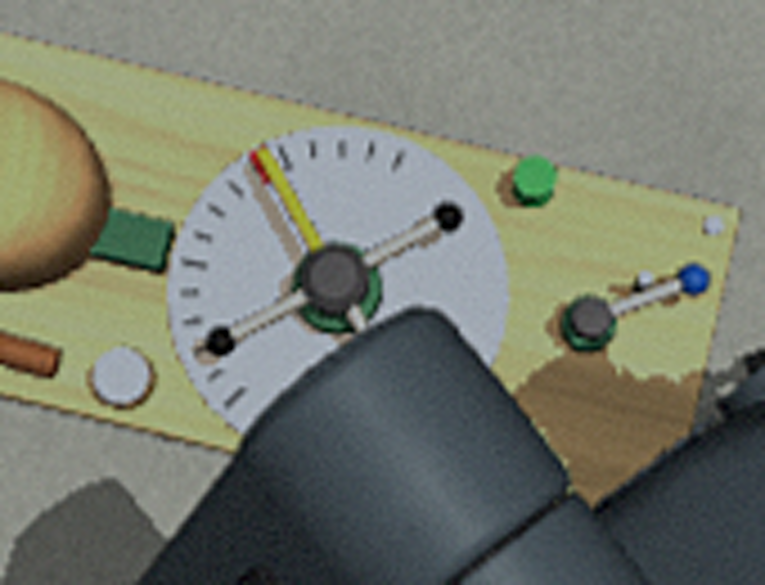

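View pics/w15.png

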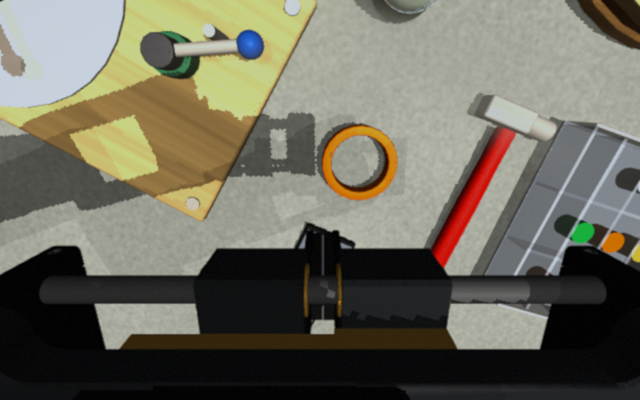

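```bash
python3 -c "
from ang import *
from rig import cams
t=cams.camera('top');s=cams.camera('scene')
f=lambda x,y:(x/4.5+230-.4,y/4.5+120-.4)
A=ray(t,f(448,217),.075);C=ray(t,f(221,341),.075);d=A-C;print('top axis',(A+C)/2,'pointer from balls',np.arctan2(d[1],d[0])+np.pi/2)
fs=lambda x,y:(x/4+210-.4,y/4+130-.4)
A=ray(s,fs(332,303),.075);C=ray(s,fs(655,288),.075);d=A-C;print('scene axis',(A+C)/2,'pointer',np.arctan2(d[1],d[0])+np.pi/2)
for ph in (.46,.5,.52,.56):
  g=lambda r,z:((proj(t,[AX[0]+r*np.cos(ph),AX[1]+r*np.sin(ph),z])-[230,120])*4.5+2).round()
  print(ph,'bend',g(.116,.075),'tip',g(.118,.03),'tabctr',g(.118,.025))
cv2.imwrite('pics/t16.png',cv2.resize(t['img'][145:175,270:310,::-1],None,fx=18,fy=18,interpolation=2))
cv2.imwrite('pics/s16.png',cv2.resize(s['img'][225:265,320:360,::-1],None,fx=14,fy=14,interpolation=2))
"
```

```text
top axis [ 0.55111655 -0.00562766  0.075     ] pointer from balls 0.5219643166412522
scene axis [ 0.55254192 -0.00757821  0.075     ] pointer 0.5222196041980465
0.46 bend [273. 147.] tip [276. 160.] tabctr [277. 161.]
0.5 bend [267. 150.] tip [271. 162.] tabctr [271. 164.]
0.52 bend [265. 151.] tip [268. 164.] tabctr [269. 165.]
0.56 bend [259. 154.] tip [263. 166.] tabctr [264. 168.]
```

View pics/t16.png

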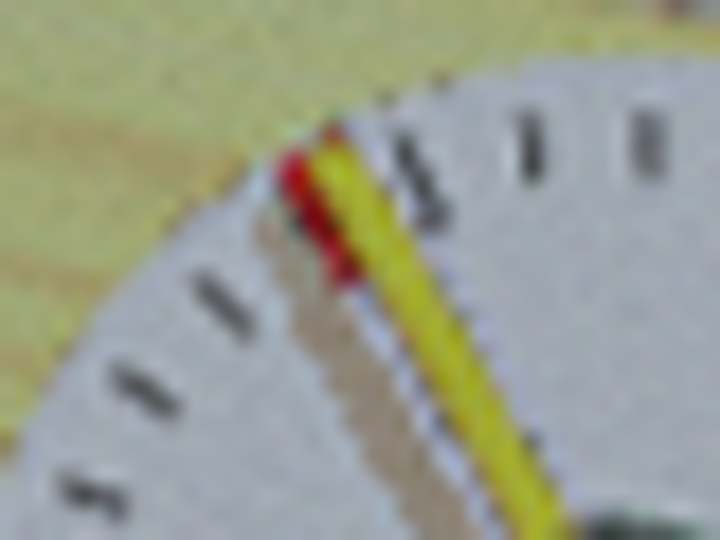

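View pics/s16.png

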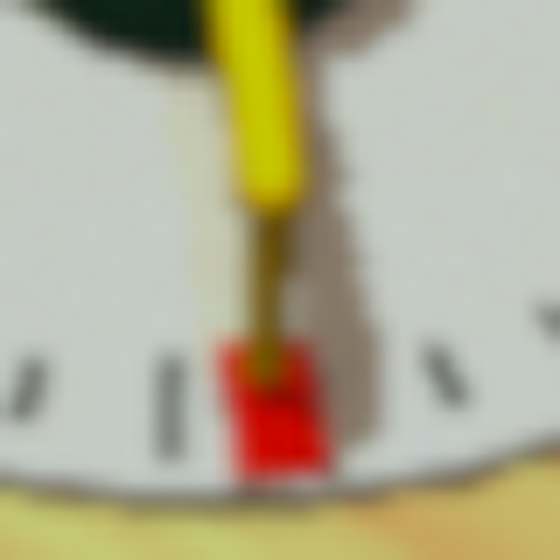

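```bash
python3 -c "
from rig import robot
print(robot.hand_in())"
```

```text
the job is handed in; nothing more can be done
None
```

I turned the wheel clockwise until the yellow pointer stood over the red tab, then pushed the lock lever across against its stop post, and handed the job in at about 16 s.

- **Wheel:** I pushed a steel spoke with the shut fingers. In the last pictures the pointer is at 0.522 rad, measured from the balls in both the top and scene views, and the tab is at about 0.52 rad. The scene picture shows the tip over the tab. An earlier wrist view, taken before the last small nudge, had suggested the tip was up to 0.03 rad short. I did not repeat that measurement afterwards.
- **Lever:** I pushed it until the force rose to about 15 N, then backed off. It still rests against the post in the last pictures.
- **Missed first pass:** My first push passed over a spoke without moving it. The fingertips sit about 20 mm higher than the reported tool position suggests, so I lowered the tool and pushed the next spoke instead.
- **Other checks:** The wheel's axis did not shift. The small things I could see in the last pictures looked undisturbed. At hand-in the arm was clear of everything.

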